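Lift the slide rack out to drain with the hook

ROBOT

A 6-joint arm with a two-finger parallel gripper is mounted at the origin on a cart in front of the work surface, level with it; the furniture and walls round the work are solid. World frame = base frame: x ahead of the robot, y to its left, z up, the work surface at z = 0. Lengths are in m, angles in rad, forces in N, time in s.
With the tool pointing down it reaches from about 0.35 to 0.775 m from the base axis. Payload 7.3 kg.
Tool frame: the origin (TCP) lies between the finger pads; the fingertips stand robot.tcp_to_tips ahead of it and the grasp point (between the pads) lies 2 mm behind it (robot.tcp_to_tips is the distance from the TCP to the fingertips, in m); y points along the fingers, x is the direction in which the jaws open and shut, and the axes are right-handed (so a half turn about y gives the same grasp; the last joint's range is limited). The gripper opens to 92 mm and grips with 3 to 60 N. Pads are 19 mm wide; open, the fingers measure 130 mm over their backs; the gripper's body (75 mm by 190 mm) begins 47 mm behind the grasp point.
Start: joints at [-1.462, 0.342, 1.524, -0, 1.275, -0.146], TCP at [0.132, -0.508, 0.244] pointing down, gripper open.
Joint ranges: [-2.53, 2.53], [-0.77, 2.02], [0.04, 2.7], [-1, 4.14], [0.28, 2.66], [-3.11, 3.11]. Speed limits (rad/s): [2.57, 2.57, 3.14, 3.14, 3.14, 3.14].

INTERFACE

Orientations are given as [roll, pitch, yaw] about the fixed x, y, z axes, in that order (R = Rz(yaw) Ry(pitch) Rx(roll)).
In Python, from cell import status, read_camera, get_calibration, robot gives the robot as it stands.
- The arm moves only by the shell command python3 -m creep 'ROWS' [FORCE]. ROWS is JSON, a list of rows, each an object of numbers: "dx", "dy", "dz": the shift along the tool's x, y, z in m; "rx", "ry", "rz": the turn, a rotation vector about the tool's x, y, z in rad; "gripper": the opening, from 0 (shut) to 1 (fully open). A call has 1 to 20 rows; each row is the pose to reach, as a shift and turn from the pose commanded when the call began, along the tool's axes at that moment; what a row does not reach only later rows make up. A row lasts 1/8 s, in which the tool goes at most 62.5 mm and 10.7 degrees, less where a joint would pass 70% of its speed; a pose out of reach is approached as far as the arm can. A call with a gripper value outside its range is refused whole. The fingers move at their own pace and stop on an object; FORCE is the grip in N (left out, the last holds). Time passes only in rows, so rows that repeat a pose let the fingers close. It gives the time, the measured TCP pose, the force and the opening at its end, in the units of the state.
- status.observe(): the state, without advancing time (a new reading comes with each control period).
- read_camera(name): name is "scene" or "side" or "wrist"; returns (picture, depth): 420x560x3 uint8, red, green, blue; 420x560 float32, m along the optical axis (not along the pixel's ray), 0 where there is no reading.
- get_calibration(name): a dict with "fx", "fy", "cx", "cy" (pixels), "D" ([k1, k2, p1, p2, k3] as OpenCV has them; the pictures are not rectified), "xyz" and "rotation" of the camera in the world; the wrist camera has in their place "mount" (4x4, takes a point from camera to tool coordinates, whose origin is the TCP and whose axes are the tool frame's). Camera axes: x right, y down, z forward; pixel columns grow to the right and rows downward; lengths in m; the calibration is good to about 2 mm. A picture is of the moment at which its call begins: read the wrist's pose just before it. get_calibration takes no time and is no camera call.
- robot.hand_in(): hands the job in, once; it reports no verdict.
The state is a dict: "time": time; "qpos": joint angles; "qvel": joint speeds; "joint_efforts": joint torques, N m; "tool_pos": TCP position; "tool_rot": TCP orientation; "contact_force": force on the tool from outside, world axes, zero at the start; "torque": the same for the moment, N m; "opening": finger opening in m.
Only numpy, scipy, OpenCV 4.12 (cv2) and the standard library are available. Lean on these libraries where they do the work, as an engineer would, in place of code of your own. Each camera call takes 0.05 s, during which the arm holds its last target.

TASK

Take the lifting hook from its stand, catch the wire handle of the slide rack with it, and lift the rack out of the deep dish and set it down gently, flat in the shallow drain tray. Then hang the hook back in the fork of its stand as it was, and leave everything else on the bench where it stands. The fingers hold only the hook and must not touch the rack: its slides are clean.

Things in the scene. Friction and masses are not known exactly. Their poses are not given: they have to be found in the camera images.
- slide_rack: Steel slide rack, 90 (x) x 89 (y) mm, about 0.25 kg, eight glass slides fixed in it; slides and frame end 34 mm above its underside. Stands in the dish at the start. Origin: centre of the underside, z up. Fixed wire handle, an upside-down U of 6 mm wire in the rack's y-z plane over its middle: uprights at y = -41.5 and +41.5 mm, level bar between; free space under the bar.
- rack_bar (a point): Centre of the level bar of the rack's handle, on the wire's centre line, 95 mm above the rack's underside; the bar runs along y of this frame (the rack's axes) and is straight for 33 mm either way.
- dish: Deep open white dish, fixed; outside 120 (x) x 116 (y) x 45 mm tall, walls and floor 4 mm. About 10 mm is free round the rack, so it has to rise straight up until its underside is over the rim. Origin: centre of the underside, z up.
- tray: Shallow open steel drain tray, fixed; outside 140 (x) x 128 (y) x 13 mm tall, walls and floor 3 mm. Origin: centre of the underside, z up. Dish and tray may have changed places.
- stand: Hook stand, fixed. Origin on the bench under the hanging hook, z up. Base 86x84x10 mm; two posts at x = 38 mm bear two level arms, y = -32 to -22 and +22 to +32 mm, that reach to x = -18 mm. V-notches in them at x = 0, 26 mm wide, take the hook's cross-bar, its centre at z = 115 mm; top z = 121 mm. Open above and to -x. A tall microscope stands close behind it on its right.
- hook: Lifting hook, loose, 0.12 kg: flat steel 24 mm wide (y), 4 mm thick, bent in its x-z plane; z up as it hangs. Origin at the bottom of its seat, below the grip. Cross-bar along y, 76 mm long, 8 mm thick, at z = 88 mm. Shank at x = -16 mm from z = 62 down to 8 mm. Lowest point z = -5 mm. It hangs in the fork with its origin 27 mm above the stand's, x axes alike; hang it back so.
- hook_bar (a point): Centre of the hook's cross-bar, 88 mm above the hook's origin; the hook's axes.
- hook_seat (a point): Hook's axes; 4 mm above the hook's origin: centre of a 6 mm bar resting in the V-shaped seat. Tip at x = +15 mm, its top 15 mm above this point. A bar enters over the tip from the +x side, the hook moving along its own +x, while the bar is 21 to 51 mm above this point (34 mm is best); then raise the hook. The mouth from shank to tip is 26 mm wide.
- hook_grip (a point): Centre of the hook's black square grip (20x20 mm, 60 mm tall), 120 mm above the hook's origin; the hook's axes. It may be held across either pair of faces, from above. Fingertips that end 20 mm below this point clear the fork.
- spare_slide_pack: Bystander, to be left alone: white cardboard pack of slides, 30x78x28 mm. Origin: centre of its underside.
- spare_beaker: Bystander, to be left alone: small clear beaker, 55 mm wide, 69 mm tall. Origin: centre of its underside.
- spare_petri: Bystander, to be left alone: flat round dish with lid, 72 mm wide, 14 mm tall. Origin: centre of its underside.
- spare_seed_jar: Bystander, to be left alone: jar with a screw lid, 54 mm wide, 70 mm tall. Origin: centre of its underside.
- spare_marker: Bystander, to be left alone: marker pen lying down, 138 mm long, 17 mm thick. Origin: centre of its underside.
- spare_timer: Bystander, to be left alone: small square bench timer, 64x64x21 mm. Origin: centre of its underside.
Not all that is in view belongs to the job. What is shaped like the stand but pink or yellow is not meant.

How it is judged:
On the way, in this order (a step that is already met when the one before it is completed fails the run):
1. the rack hangs from the hook with its underside above the rim of the dish (contact force between slide_rack and hook above 0.8 N and z of slide_rack in the frame of dish above 0.047 m), for 0.2 s.
2. the rack stands flat in the drain tray, free of the hook (horizontal distance between slide_rack and tray below 0.03 m and z of slide_rack in the frame of tray below 0.007 m and angle between slide_rack's own z axis and vertical below 0.08 rad and contact force between slide_rack and hook below 0.05 N and linear speed of slide_rack below 0.02 m/s), for 0.2 s.
At the end, for the whole second after the job is handed in: Rack in the tray: 30 mm or less off centre, underside under 7 mm over the tray's, tilt under 0.08 rad. Hook hanging in the fork: cross-bar within 12 mm of the notch centre sideways and 110 to 121 mm over the stand's origin, tilt under 0.35 rad, borne by the stand. Both at rest and apart (all of step 2 and horizontal distance between hook_bar and stand below 0.012 m and z of hook_bar in the frame of stand between 0.11 and 0.121 m and angle between hook's own z axis and vertical below 0.35 rad and contact force between hook and stand above 0.3 N and linear speed of hook below 0.02 m/s); the robot touches nothing.
It fails at once if the fingers or the arm touch the rack (contact force between any of the fingers, the arm and slide_rack above 0.5 N).
It fails at once if the rack tips by more than 0.5 rad (angle between slide_rack's own z axis and vertical above 0.5 rad).
It fails at once if the rack is dropped into the tray (it moves at over 0.35 m/s within 30 mm of the tray's underside) (horizontal distance between slide_rack and tray below 0.06 m and z of slide_rack in the frame of tray below 0.03 m and linear speed of slide_rack above 0.35 m/s).
It fails at once if a bystander is moved by more than 30 mm (distance of any of spare_slide_pack, spare_beaker, spare_petri, spare_seed_jar, spare_marker, spare_timer from where it was at the start of the episode above 0.03 m).
It also fails if it takes over 59 s, if anything falls off the work surface, if the arm or the gripper's body presses on something with over 40 N, if the wrist force passes 120 N, or if a joint passes its speed limit or range.

## Working session

There is one attempt and no reset: what is moved stays moved. The work goes in short steps, Python scripts to look and compute and a shell command to move; the robot and the scene stay as the last step left them, time stands still between calls to the robot, and variables do not carry over. Pictures are saved under pics/ and viewed, and the job is handed in when it is done.

```bash
mkdir -p pics; ls
python3 - <<'E'
from cell import status, read_camera, get_calibration, robot
import cv2,numpy as np
print(status.observe()); print(robot.tcp_to_tips)
for n in ("scene","side","wrist"):
    p,d=read_camera(n); cv2.imwrite(f"pics/{n}0.png",p[:,:,::-1]); np.save(f"pics/{n}0.npy",d)
    print(n,get_calibration(n))
E
```

```text
pics
{'time': 0.0, 'qpos': array([-1.46198965e+00,  3.42734551e-01,  1.52500229e+00, -2.39569920e-05,
        1.27542956e+00, -1.46012033e-01]), 'qvel': array([-0.00148903,  0.00026962,  0.00048899, -0.00016861,  0.00035436,
        0.00057048]), 'joint_efforts': array([ 1.71470623e-03, -4.31238556e+01, -2.44221443e+01,  7.20063108e-02,
        5.60368190e-02, -1.16550486e-04]), 'tool_pos': array([ 0.13230317, -0.50765824,  0.24304396]), 'tool_rot': array([-1.57059002e+00,  1.56033327e-03, -1.31597046e+00]), 'contact_force': array([-0.27670865, -0.32649368, -0.61420456]), 'torque': array([ 0.01452163,  0.01813448, -0.02861586]), 'opening': 0.09191038356635137}
0.017
scene {'fx': 532.1405363911401, 'fy': 532.1405363911401, 'cx': 277.2591787136788, 'cy': 202.32796707520782, 'D': array([-0.19343608,  0.        ,  0.        ,  0.        ,  0.        ]), 'xyz': array([-0.11761411, -1.11046956,  1.4544257 ]), 'rotation': array([-2.40258847,  0.0096606 , -0.6178173 ])}
side {'fx': 474.5234010747996, 'fy': 474.5234010747996, 'cx': 278.93404925953604, 'cy': 210.4833273559121, 'D': array([-0.08567231,  0.        ,  0.        ,  0.        ,  0.        ]), 'xyz': array([-0.48632562,  0.13538069,  1.09314102]), 'rotation': array([-2.32552095, -0.01703484, -1.78882934])}
wrist {'fx': 373.65107993578334, 'fy': 373.65107993578334, 'cx': 277.93898647966546, 'cy': 212.63810356008875, 'D': array([-0.08142883,  0.        ,  0.        ,  0.        ,  0.        ]), 'mount': array([[ 9.99999770e-01, -4.84873819e-04, -4.73300254e-04,
        -4.50846627e-04],
       [ 3.15733636e-04, -2.84598222e-01,  9.58646834e-01,
        -1.41582720e-01],
       [-5.99523162e-04, -9.58646764e-01, -2.84598003e-01,
         7.58484132e-02],
       [ 0.00000000e+00,  0.00000000e+00,  0.00000000e+00,
         1.00000000e+00]])}
```

View pics/scene0.png

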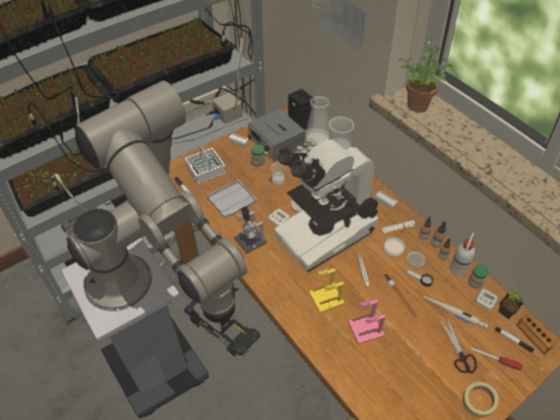

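View pics/side0.png

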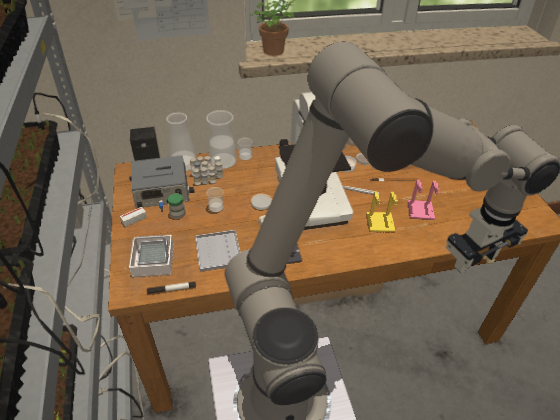

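View pics/wrist0.png

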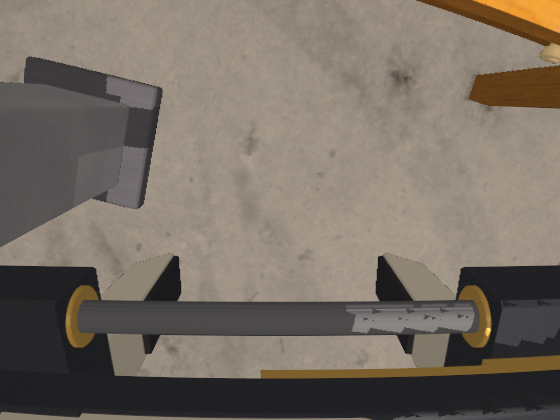

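Scene: the dark stand with the hook is at about (250,232); the yellow one at (327,293) and the pink one at (368,325) are decoys. The tray is at (232,198) and the dish with the rack at (205,163). I'll enlarge the stand and fit the point clouds.

```bash
cat > h.py <<'E'
import numpy as np,cv2
from scipy.spatial.transform import Rotation as Ro
from cell import get_calibration
def rpy(r): return Ro.from_euler('xyz',r).as_matrix()
def cloud(n,d,pose=None):
    c=get_calibration(n); K=np.array([[c['fx'],0,c['cx']],[0,c['fy'],c['cy']],[0,0,1]])
    h,w=d.shape; uv=np.stack(np.meshgrid(np.arange(w),np.arange(h)),-1).reshape(-1,1,2).astype(float)
    n2=cv2.undistortPoints(uv,K,c['D']).reshape(h,w,2)
    P=np.dstack([n2*d[...,None],d])
    if 'mount' in c:
        M=c['mount']; P=P@M[:3,:3].T+M[:3,3]; R=rpy(pose[1]); t=pose[0]
    else:
        R=c['rotation']; R=rpy(R) if np.shape(R)==(3,) else R; t=c['xyz']
    P=P@R.T+t; P[d<=0]=np.nan
    return P
def proj(n,X,pose=None):
    c=get_calibration(n); K=np.array([[c['fx'],0,c['cx']],[0,c['fy'],c['cy']],[0,0,1]])
    X=np.atleast_2d(X)
    if 'mount' in c:
        R=rpy(pose[1])@c['mount'][:3,:3]; t=rpy(pose[1])@c['mount'][:3,3]+pose[0]
    else: R=rpy(c['rotation']); t=c['xyz']
    Y=(X-t)@R
    return cv2.projectPoints(Y,np.zeros(3),np.zeros(3),K,c['D'])[0].reshape(-1,2)
E
python3 - <<'E'
from h import *
d=np.load('pics/scene0.npy');P=cloud('scene',d)
for uv in [(250,232),(232,198),(205,163),(327,300),(368,330),(260,370),(300,320),(255,245),(180,185),(258,155),(278,178),(279,216),(395,247)]: print(uv,P[uv[1],uv[0]].round(3))
ds=np.load('pics/side0.npy');S=cloud('side',ds)
for uv in [(150,255),(218,250),(172,288),(380,222),(130,275)]: print('side',uv,S[uv[1],uv[0]].round(3))
im=cv2.imread('pics/scene0.png'); a=cv2.resize(im[130:260,170:300],(600,600),interpolation=cv2.INTER_CUBIC)
cv2.imwrite('pics/c1.png',a)
E
```

```text
(250, 232) [ 0.465 -0.105  0.034]
(232, 198) [ 0.514  0.095 -0.   ]
(205, 163) [0.515 0.291 0.03 ]
(327, 300) [ 0.518 -0.464  0.012]
(368, 330) [ 0.551 -0.622  0.013]
(260, 370) [ 0.372 -0.257 -0.694]
(300, 320) [ 0.411 -0.465 -0.002]
(255, 245) [ 0.457 -0.146  0.01 ]
(180, 185) [0.379 0.248 0.024]
(258, 155) [0.69  0.178 0.06 ]
(278, 178) [nan nan nan]
(279, 216) [ 0.598 -0.09   0.013]
(395, 247) [ 0.829 -0.445  0.028]
side (150, 255) [0.496 0.29  0.036]
side (218, 250) [0.507 0.089 0.001]
side (172, 288) [0.377 0.235 0.014]
side (380, 222) [ 0.52  -0.448  0.005]
side (130, 275) [ 0.461  0.356 -0.   ]
```

View pics/c1.png

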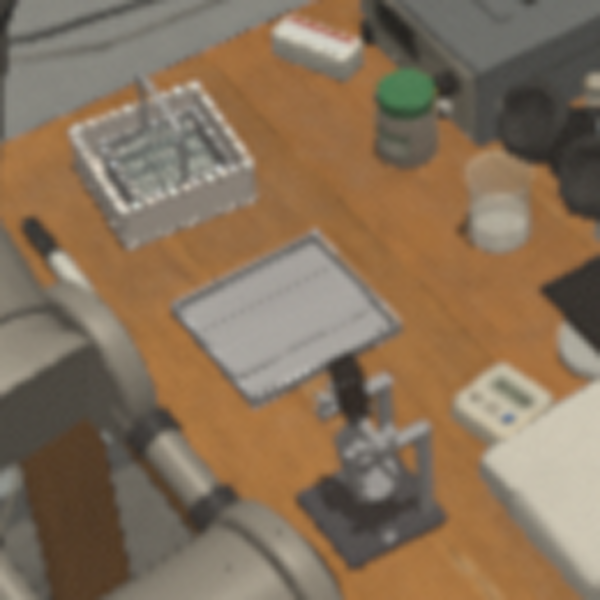

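Run:
```python
from h import *
C={n:cloud(n,np.load(f'pics/{n}0.npy')) for n in('scene','side')}
def rect(n,lo,hi,z0,z1):
    P=C[n].reshape(-1,3); m=(P[:,0]>lo[0])&(P[:,0]<hi[0])&(P[:,1]>lo[1])&(P[:,1]<hi[1])&(P[:,2]>z0)&(P[:,2]<z1)
    Q=P[m]; 
    if len(Q)<5: print(n,len(Q));return
    (c,s,a)=cv2.minAreaRect(Q[:,:2].astype(np.float32)); print(n,len(Q),np.round(c,4),np.round(s,4),round(a,1),Q[:,2].min().round(3),Q[:,2].max().round(3))
for n in C:
    print('dish');rect(n,(.41,.2),(.61,.39),.038,.05);rect(n,(.41,.2),(.61,.39),.02,.05)
    print('handle');rect(n,(.41,.2),(.61,.39),.075,.12)
    print('tray');rect(n,(.41,.0),(.62,.2),.0075,.02)
    print('standbase');rect(n,(.38,-.22),(.56,-.05),.006,.016)
    print('standtop');rect(n,(.38,-.22),(.56,-.03),.1,.122)
    print('grip');rect(n,(.38,-.22),(.56,-.03),.13,.2)
P=C['scene'].reshape(-1,3)
m=(P[:,0]>.38)&(P[:,0]<.56)&(P[:,1]>-.22)&(P[:,1]<-.03)&(P[:,2]>.09)
print(P[m].round(3).tolist())
P=C['side'].reshape(-1,3)
m=(P[:,0]>.41)&(P[:,0]<.61)&(P[:,1]>.2)&(P[:,1]<.39)&(P[:,2]>.055)
print(P[m].round(3).tolist())
P=C['scene'].reshape(-1,3)
m=(P[:,0]>.41)&(P[:,0]<.61)&(P[:,1]>.2)&(P[:,1]<.39)&(P[:,2]>.055)
print(P[m].round(3).tolist())
```

```text
dish
scene 251 [0.5089 0.2874] [0.1298 0.1229] 84.5 0.038 0.05
scene 669 [0.5086 0.2846] [0.1354 0.1229] 84.5 0.02 0.05
handle
scene 40 [0.5119 0.2814] [0.0963 0.0076] 84.5 0.077 0.109
tray
scene 474 [0.5132 0.0997] [0.1953 0.2073] 88.6 0.008 0.02
standbase
scene 428 [ 0.4727 -0.1345] [0.1685 0.1729] 89.2 0.006 0.016
standtop
scene 137 [ 0.4625 -0.1154] [0.0741 0.0623] 88.1 0.1 0.122
grip
scene 89 [ 0.4448 -0.1169] [0.0211 0.0257] 15.9 0.131 0.184
dish
side 278 [0.5039 0.2872] [0.1171 0.1257] 83.6 0.038 0.05
side 1207 [0.5048 0.2871] [0.1171 0.1274] 83.6 0.02 0.05
handle
side 83 [0.5076 0.2829] [0.0867 0.013 ] 87.4 0.075 0.106
tray
side 186 [0.5044 0.1021] [0.1507 0.1481] 89.7 0.008 0.018
standbase
side 160 [ 0.4696 -0.167 ] [0.0383 0.165 ] 56.3 0.006 0.016
standtop
side 0
grip
side 0
[[0.538, -0.208, 0.46], [0.537, -0.215, 0.466], [0.542, -0.213, 0.462], [0.532, -0.202, 0.455], [0.534, -0.205, 0.457], [0.534, -0.209, 0.459], [0.536, -0.212, 0.46], [0.538, -0.214, 0.461], [0.54, -0.215, 0.461], [0.54, -0.22, 0.464], [0.53, -0.2, 0.451], [0.529, -0.207, 0.457], [0.532, -0.208, 0.456],
[... 11305 characters left out ...]
.1], [0.501, 0.331, 0.061], [0.514, 0.321, 0.061], [0.518, 0.323, 0.058], [0.509, 0.266, 0.104], [0.515, 0.268, 0.1], [0.516, 0.32, 0.055], [0.508, 0.265, 0.1], [0.509, 0.258, 0.105], [0.509, 0.259, 0.099], [0.512, 0.255, 0.101], [0.475, 0.334, 0.057], [0.505, 0.242, 0.109], [0.512, 0.248, 0.1], [0.46, 0.34, 0.055], [0.504, 0.242, 0.104], [0.509, 0.244, 0.1], [0.509, 0.244, 0.095], [0.506, 0.239, 0.095], [0.511, 0.24, 0.092], [0.504, 0.236, 0.094], [0.51, 0.24, 0.087], [0.506, 0.241, 0.083], [0.508, 0.238, 0.084], [0.506, 0.243, 0.077], [0.509, 0.24, 0.077], [0.505, 0.234, 0.079], [0.51, 0.244, 0.063], [0.507, 0.241, 0.062], [0.55, 0.215, 0.058], [0.448, 0.286, 0.055], [0.507, 0.241, 0.057]]
```

Run:
```python
from h import *
C={n:cloud(n,np.load(f'pics/{n}0.npy')) for n in('scene','side')}
A=C['scene']
for uv in [(350,155),(330,160),(300,145),(345,200),(320,205),(290,240),(310,175),(290,160),(285,155),(230,265)]: print(uv,A[uv[1],uv[0]].round(3))
# microscope height map in region from scene
sel=A[140:265,272:385].reshape(-1,3)
for x0 in np.arange(.44,.9,.04):
    r=[]
    for y0 in np.arange(-.36,.1,.04):
        m=(abs(sel[:,0]-x0)<.02)&(abs(sel[:,1]-y0)<.02); r.append('%.2f'%np.nanmax(sel[m,2]) if m.any() else ' -- ')
    print(round(x0,2),r)
print([round(y,2) for y in np.arange(-.36,.1,.04)])
def rect(n,x,y,z):
    P=C[n].reshape(-1,3);Q=P[(P[:,0]>x[0])&(P[:,0]<x[1])&(P[:,1]>y[0])&(P[:,1]<y[1])&(P[:,2]>z[0])&(P[:,2]<z[1])]
    (c,s,a)=cv2.minAreaRect(Q[:,:2].astype(np.float32)); print(n,len(Q),np.round(c,4),np.round(s,4),round(a,1))
rect('scene',(.38,.51),(-.2,-.06),(.006,.016))
rect('scene',(.39,.62),(-.02,.2),(.006,.016)); rect('side',(.39,.62),(0,.2),(.008,.02))
```

```text
(350, 155) [ 0.708 -0.297  0.405]
(330, 160) [ 0.64  -0.287  0.414]
(300, 145) [0.875 0.153 0.034]
(345, 200) [ 0.709 -0.298  0.211]
(320, 205) [nan nan nan]
(290, 240) [ 0.542 -0.232  0.063]
(310, 175) [ 0.555 -0.304  0.417]
(290, 160) [ 0.527 -0.248  0.447]
(285, 155) [ 0.532 -0.217  0.439]
(230, 265) [ 0.162 -0.537  0.576]
0.44 [' -- ', ' -- ', ' -- ', ' -- ', ' -- ', ' -- ', ' -- ', ' -- ', ' -- ', ' -- ', ' -- ', ' -- ']
0.48 [' -- ', ' -- ', '0.01', '0.01', '0.01', ' -- ', ' -- ', ' -- ', ' -- ', ' -- ', ' -- ', ' -- ']
0.52 ['0.07', '0.46', '0.47', '0.47', '0.47', '0.07', '0.00', ' -- ', ' -- ', ' -- ', ' -- ', ' -- ']
0.56 ['0.08', '0.45', '0.46', '0.47', '0.46', '0.08', '0.03', '0.03', ' -- ', ' -- ', ' -- ', ' -- ']
0.6 ['0.20', '0.42', '0.43', '0.43', '0.42', '0.21', '0.03', '0.03', '0.01', '0.00', ' -- ', ' -- ']
0.64 ['0.21', '0.41', '0.42', '0.41', '0.41', '0.21', '0.02', '0.02', '0.01', '0.01', '0.01', ' -- ']
0.68 ['0.21', '0.41', '0.41', '0.42', '0.41', ' -- ', '0.02', '0.03', '0.02', '0.01', '0.08', '0.07']
0.72 ['0.21', '0.40', '0.41', '0.41', '0.41', ' -- ', ' -- ', ' -- ', ' -- ', '0.01', '0.07', '0.07']
0.76 ['0.20', '0.32', '0.34', '0.34', '0.34', ' -- ', ' -- ', ' -- ', ' -- ', '0.01', '0.01', '0.01']
0.8 ['0.16', '0.19', '0.34', '0.34', '0.34', ' -- ', ' -- ', ' -- ', ' -- ', ' -- ', ' -- ', '-0.01']
0.84 ['0.10', '0.16', '0.28', ' -- ', ' -- ', ' -- ', ' -- ', ' -- ', ' -- ', ' -- ', ' -- ', '0.07']
0.88 ['0.01', '0.01', '0.01', ' -- ', ' -- ', ' -- ', ' -- ', ' -- ', ' -- ', ' -- ', ' -- ', '0.08']
[np.float64(-0.36), np.float64(-0.32), np.float64(-0.28), np.float64(-0.24), np.float64(-0.2), np.float64(-0.16), np.float64(-0.12), np.float64(-0.08), np.float64(-0.04), np.float64(-0.0), np.float64(0.04), np.float64(0.08)]
scene 366 [ 0.4524 -0.1317] [0.1355 0.1146] 88.9
scene 682 [0.5052 0.0913] [0.2172 0.2286] 89.8
side 165 [0.5039 0.0896] [0.1254 0.1474] 90.0
```

```bash
python3 -m creep '[{"dx":-0.05,"dy":-0.05,"dz":0.05,"ry":0.05},{"dx":-0.09,"dy":-0.09,"dz":0.09,"ry":0.1},{"dx":-0.13,"dy":-0.12,"dz":0.13,"ry":0.15},{"dx":-0.17,"dy":-0.157,"dz":0.17,"ry":0.2},{"dx":-0.21,"dy":-0.157,"dz":0.22,"ry":0.255},{"dx":-0.25,"dy":-0.157,"dz":0.27,"ry":0.255},{"dx":-0.3,"dy":-0.157,"dz":0.32,"ry":0.255},{"dx":-0.337,"dy":-0.157,"dz":0.365,"ry":0.255},{"dx":-0.337,"dy":-0.157,"dz":0.365,"ry":0.255},{"dx":-0.337,"dy":-0.157,"dz":0.365,"ry":0.255}]' 40
cat > look.py <<'E'
import sys
from h import *
from cell import status, read_camera
def look(tag,names=('wrist',)):
    for n in names:
        s=status.observe(); p,d=read_camera(n)
        cv2.imwrite(f"pics/{n}{tag}.png",p[:,:,::-1]); np.savez(f"pics/{n}{tag}.npz",d=d,pos=s['tool_pos'],rot=s['tool_rot'])
    print(s['time'],s['tool_pos'].round(4),s['tool_rot'].round(4),s['contact_force'].round(2),s['opening'])
if __name__=='__main__': look(sys.argv[1],sys.argv[2:] or ('wrist',))
E
python3 look.py 1 wrist scene side
```

```text
0.25 [ 0.1323 -0.5079  0.2434] [-1.5707e+00  7.0000e-04 -1.3161e+00] [ 0.35 -0.06  0.13] 0.09176366932024896invalid input at $[0]: expected keys dx, dy, dz, rx, ry, rz, gripper
```

View pics/wrist1.png

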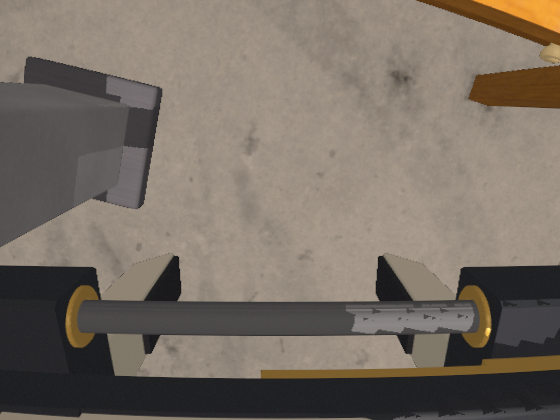

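```bash
python3 -m creep '[{"dx":-0.05,"dy":-0.05,"dz":0.05,"rx":0,"ry":0.05,"rz":0,"gripper":1},{"dx":-0.09,"dy":-0.09,"dz":0.09,"rx":0,"ry":0.1,"rz":0,"gripper":1},{"dx":-0.13,"dy":-0.12,"dz":0.13,"rx":0,"ry":0.15,"rz":0,"gripper":1},{"dx":-0.17,"dy":-0.157,"dz":0.17,"rx":0,"ry":0.2,"rz":0,"gripper":1},{"dx":-0.21,"dy":-0.157,"dz":0.22,"rx":0,"ry":0.255,"rz":0,"gripper":1},{"dx":-0.25,"dy":-0.157,"dz":0.27,"rx":0,"ry":0.255,"rz":0,"gripper":1},{"dx":-0.3,"dy":-0.157,"dz":0.32,"rx":0,"ry":0.255,"rz":0,"gripper":1},{"dx":-0.337,"dy":-0.157,"dz":0.365,"rx":0,"ry":0.255,"rz":0,"gripper":1},{"dx":-0.337,"dy":-0.157,"dz":0.365,"rx":0,"ry":0.255,"rz":0,"gripper":1},{"dx":-0.337,"dy":-0.157,"dz":0.365,"rx":0,"ry":0.255,"rz":0,"gripper":1}]' 40
python3 look.py 2 wrist scene side
```

```text
time: 1.55
tool_pos: [0.4014, -0.0878, 0.4006]
tool_rot: [-1.571, 0.0, -1.566]
contact_force: [0.0, 0.0, -0.7]
opening: 0.092
1.65 [ 0.4005 -0.0899  0.4006] [-1.5713e+00 -4.0000e-04 -1.5698e+00] [-0.28  0.03 -0.28] 0.09212039246014955
```

```bash
sleep 1; ls pics
```

```text
c1.png
scene0.npy
scene0.png
scene1.npz
scene1.png
scene2.npz
scene2.png
side0.npy
side0.png
side1.npz
side1.png
side2.npz
side2.png
wrist0.npy
wrist0.png
wrist1.npz
wrist1.png
wrist2.npz
wrist2.png
```

View pics/wrist2.png

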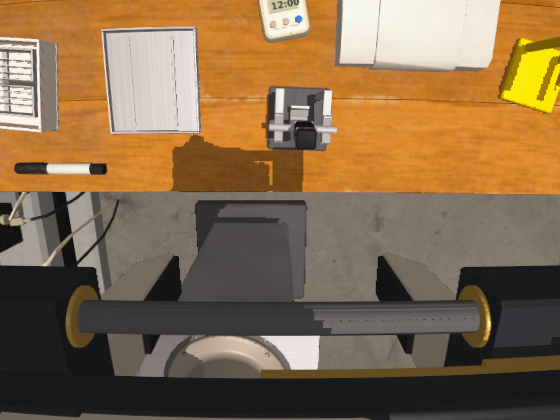

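Wrist view: the grey stand with the black-gripped hook is at (300,120), the tray at (152,80), the dish at (25,85), and the yellow decoy at (535,75). I'll confirm in a crop and measure.

Run:
```python
from h import *
z=np.load('pics/wrist2.npz');P=cloud('wrist',z['d'],(z['pos'],z['rot']));
def rect(x,y,zz,q=P):
    q=q.reshape(-1,3);Q=q[(q[:,0]>x[0])&(q[:,0]<x[1])&(q[:,1]>y[0])&(q[:,1]<y[1])&(q[:,2]>zz[0])&(q[:,2]<zz[1])]
    (c,s,a)=cv2.minAreaRect(Q[:,:2].astype(np.float32)); print(len(Q),np.round(c,4),np.round(s,4),round(a,1),Q[:,2].mean().round(4))
f=P.reshape(-1,3); print('table z',np.nanmedian(f[(abs(f[:,2])<.006)][:,2]))
print('base');rect((.38,.5),(-.18,-.06),(.007,.02))
print('arms');rect((.38,.5),(-.18,-.06),(.105,.13))
print('grip');rect((.38,.5),(-.15,-.08),(.14,.185));rect((.38,.5),(-.15,-.08),(.17,.185))
print('tray');rect((.4,.6),(.0,.2),(.006,.02))
print('scene stuff tray floor');rect((.4,.6),(.0,.2),(.002,.02))
im=cv2.imread('pics/wrist2.png'); cv2.imwrite('pics/c2.png',cv2.resize(im[70:170,240:370],(780,600),interpolation=cv2.INTER_CUBIC))
```

```text
table z 0.0007928987396904064
base
1789 [ 0.4558 -0.1138] [0.0835 0.086 ] 88.3 0.0105
arms
1191 [ 0.4625 -0.1143] [0.0761 0.0602] 89.1 0.1137
grip
537 [ 0.4451 -0.1143] [0.0209 0.0228] 89.8 0.1719
413 [ 0.4435 -0.1141] [0.0193 0.0204] 0.5 0.1766
tray
1391 [0.5064 0.0868] [0.1296 0.1408] 89.7 0.0115
scene stuff tray floor
10285 [0.5    0.0997] [0.1997 0.1995] 0.1 0.0047
```

View pics/c2.png

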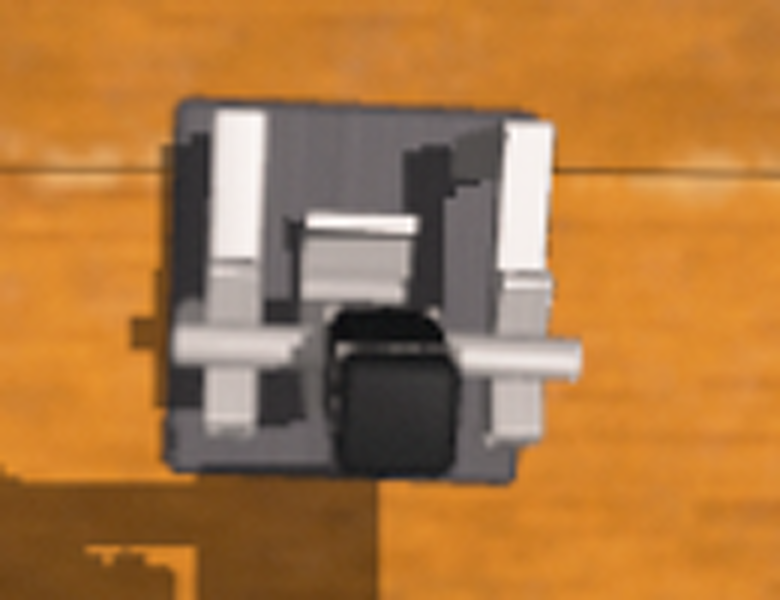

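View pics/scene2.png

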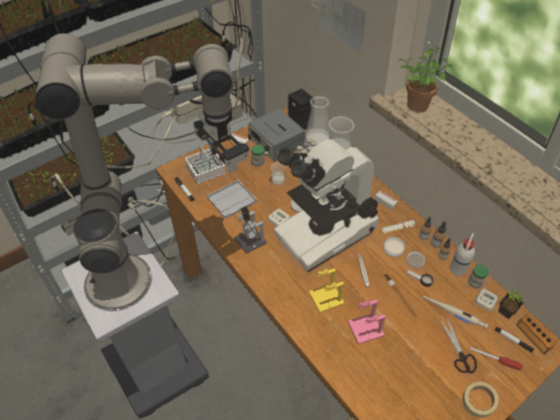

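The crop shows the grey stand with the hook: cross-bar from (175,343) to (580,360), tip plate at (360,225) pointing away from the robot (+x), and grip at (395,415). The decoys carry no hook. I'm going over the grip now.

```bash
python3 -m creep '[{"dx":0.024,"dy":0.03,"dz":0.044,"rx":0,"ry":0.03,"rz":0,"gripper":1},{"dx":0.024,"dy":0.08,"dz":0.044,"rx":0,"ry":0.03,"rz":0,"gripper":1},{"dx":0.024,"dy":0.12,"dz":0.044,"rx":0,"ry":0.03,"rz":0,"gripper":1},{"dx":0.024,"dy":0.14,"dz":0.044,"rx":0,"ry":0.03,"rz":0,"gripper":1},{"dx":0.024,"dy":0.14,"dz":0.044,"rx":0,"ry":0.03,"rz":0,"gripper":1},{"dx":0.024,"dy":0.14,"dz":0.044,"rx":0,"ry":0.03,"rz":0,"gripper":1}]' 40
python3 look.py 3 wrist
```

```text
time: 2.45
tool_pos: [0.4449, -0.1149, 0.2618]
tool_rot: [-1.569, -0.001, -1.602]
contact_force: [0.3, 0.4, 1.3]
opening: 0.0919
2.45 [ 0.4449 -0.1149  0.2618] [-1.5691e+00 -9.0000e-04 -1.6024e+00] [0.28 0.38 1.32] 0.09194399807720065
```

Run:
```python
from h import *
z=np.load('pics/wrist3.npz');pose=(z['pos'],z['rot']);P=cloud('wrist',z['d'],pose)
q=P.reshape(-1,3);Q=q[(q[:,0]>.38)&(q[:,0]<.5)&(q[:,1]>-.15)&(q[:,1]<-.08)&(q[:,2]>.14)&(q[:,2]<.185)]
print(len(Q)); 
if len(Q)>4: print(cv2.minAreaRect(Q[:,:2].astype(np.float32)),Q.min(0),Q.max(0))
Q=q[(q[:,0]>.38)&(q[:,0]<.52)&(q[:,1]>-.18)&(q[:,1]<-.05)&(q[:,2]>.007)&(q[:,2]<.02)];print(cv2.minAreaRect(Q[:,:2].astype(np.float32)))
Q=q[(q[:,0]>.38)&(q[:,0]<.52)&(q[:,1]>-.18)&(q[:,1]<-.05)&(q[:,2]>.10)&(q[:,2]<.13)];print(cv2.minAreaRect(Q[:,:2].astype(np.float32)),Q[:,2].max())
print(proj('wrist',[[.4445,-.1143,.177],[.4445,-.1143,.115]],pose))
```

```text
1392
((0.44584113359451294, -0.11404979228973389), (0.01999308168888092, 0.023259030655026436), 87.92652130126953) [ 0.43392973 -0.12430876  0.14009444] [ 0.45759298 -0.10400937  0.17934979]
((0.4556640088558197, -0.11481863260269165), (0.0826612338423729, 0.08382648974657059), 88.1905746459961)
((0.4630701541900635, -0.11503927409648895), (0.07494256645441055, 0.059796690940856934), 88.20972442626953) 0.129930856924943
[[277.26396776 226.20609845]
 [277.33223329 201.51715461]]
```

View pics/wrist3.png

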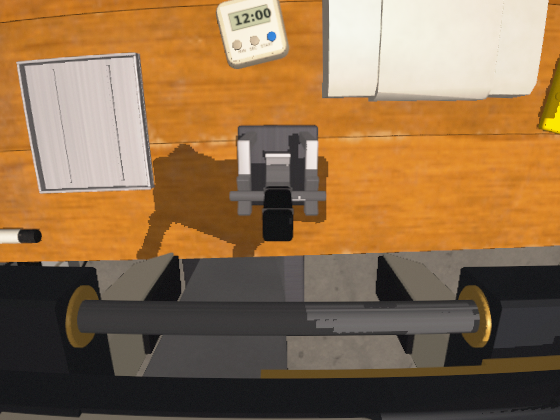

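The stand and hook are square in the view, with the grip at (278,225) centred between the fingers. I'll lower and close.

```bash
python3 -m creep '[{"dx":0,"dy":0.04,"dz":0,"rx":0,"ry":0,"rz":0,"gripper":1},{"dx":0,"dy":0.08,"dz":0,"rx":0,"ry":0,"rz":0,"gripper":1},{"dx":0,"dy":0.1,"dz":0,"rx":0,"ry":0,"rz":0,"gripper":1},{"dx":0,"dy":0.115,"dz":0,"rx":0,"ry":0,"rz":0,"gripper":1},{"dx":0,"dy":0.115,"dz":0,"rx":0,"ry":0,"rz":0,"gripper":1},{"dx":0,"dy":0.115,"dz":0,"rx":0,"ry":0,"rz":0,"gripper":0},{"dx":0,"dy":0.115,"dz":0,"rx":0,"ry":0,"rz":0,"gripper":0},{"dx":0,"dy":0.115,"dz":0,"rx":0,"ry":0,"rz":0,"gripper":0},{"dx":0,"dy":0.115,"dz":0,"rx":0,"ry":0,"rz":0,"gripper":0},{"dx":0,"dy":0.115,"dz":0,"rx":0,"ry":0,"rz":0,"gripper":0},{"dx":0,"dy":0.115,"dz":0,"rx":0,"ry":0,"rz":0,"gripper":0}]' 50
python3 look.py 4 wrist
```

```text
time: 3.88
tool_pos: [0.4446, -0.1139, 0.1457]
tool_rot: [-1.571, -0.0, -1.601]
contact_force: [0.2, 0.6, 0.0]
opening: 0.0364
3.875 [ 0.4446 -0.1139  0.1457] [-1.5708e+00 -1.0000e-04 -1.6009e+00] [0.2  0.57 0.04] 0.03642829889118387
```

View pics/wrist4.png

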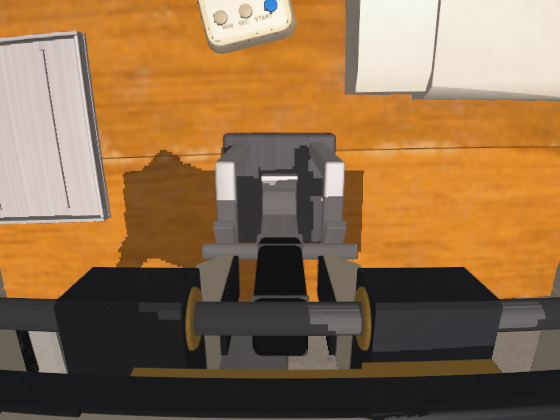

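Still closing (opening 36 mm, grip at (280,290) between the fingers). I'll give it more time.

```bash
python3 -m creep '[{"dx":0,"dy":0,"dz":0,"rx":0,"ry":0,"rz":0,"gripper":0},{"dx":0,"dy":0,"dz":0,"rx":0,"ry":0,"rz":0,"gripper":0},{"dx":0,"dy":0,"dz":0,"rx":0,"ry":0,"rz":0,"gripper":0},{"dx":0,"dy":0,"dz":0,"rx":0,"ry":0,"rz":0,"gripper":0},{"dx":0,"dy":0,"dz":0,"rx":0,"ry":0,"rz":0,"gripper":0}]' 50
```

```text
time: 4.55
tool_pos: [0.4446, -0.114, 0.1457]
tool_rot: [-1.571, -0.0, -1.601]
contact_force: [-0.9, -0.7, -0.0]
opening: 0.0197
```

```bash
python3 - <<'E'
from h import *
for n in('scene','side'):
    q=cloud(n,np.load(f'pics/{n}0.npy')).reshape(-1,3)
    Q=q[(q[:,0]>.3)&(q[:,0]<.7)&(q[:,1]>.33)&(q[:,1]<.6)&(q[:,2]>.12)]
    print(n,len(Q),Q.min(0) if len(Q) else '')
E
python3 -m creep '[{"dx":0,"dy":-0.02,"dz":0,"rx":0,"ry":0,"rz":0,"gripper":0},{"dx":0,"dy":-0.06,"dz":0,"rx":0,"ry":0,"rz":0,"gripper":0},{"dx":0,"dy":-0.11,"dz":0,"rx":0,"ry":0,"rz":0,"gripper":0},{"dx":0,"dy":-0.155,"dz":0,"rx":0,"ry":0,"rz":0,"gripper":0}]' 50
python3 look.py 5 wrist
```

```text
scene 5865 [0.3000488  0.44619224 0.2084483 ]
side 11294 [0.30001541 0.45737684 0.20950212]
time: 5.05
tool_pos: [0.4444, -0.1138, 0.3023]
tool_rot: [-1.571, -0.0, -1.601]
contact_force: [0.4, 0.4, -0.5]
opening: 0.0197
5.05 [ 0.4444 -0.1138  0.3023] [-1.5706e+00 -1.0000e-04 -1.6010e+00] [ 0.42  0.37 -0.52] 0.01969533604961328
```

View pics/wrist5.png

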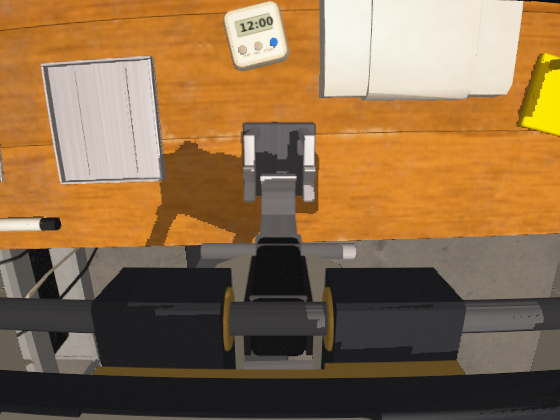

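The hook is out of the fork and hangs in the fingers, with its bar at (275,252) and its tip at (280,180). Shelf starts at y=0.446, clear of the gripper's 0.38. Moving to a point before the rack's handle.

```bash
python3 -m creep '[{"dx":-0.03,"dy":0,"dz":0,"rx":0,"ry":0.01,"rz":0,"gripper":0},{"dx":-0.08,"dy":0,"dz":0,"rx":0,"ry":0.02,"rz":0,"gripper":0},{"dx":-0.13,"dy":0,"dz":-0.01,"rx":0,"ry":0.03,"rz":0,"gripper":0},{"dx":-0.18,"dy":0,"dz":-0.017,"rx":0,"ry":0.04,"rz":0,"gripper":0},{"dx":-0.23,"dy":0,"dz":-0.017,"rx":0,"ry":0.05,"rz":0,"gripper":0},{"dx":-0.28,"dy":0,"dz":-0.017,"rx":0,"ry":0.06,"rz":0,"gripper":0},{"dx":-0.33,"dy":0,"dz":-0.017,"rx":0,"ry":0.066,"rz":0,"gripper":0},{"dx":-0.37,"dy":0,"dz":-0.017,"rx":0,"ry":0.066,"rz":0,"gripper":0},{"dx":-0.39,"dy":0,"dz":-0.017,"rx":0,"ry":0.066,"rz":0,"gripper":0},{"dx":-0.397,"dy":0,"dz":-0.017,"rx":0,"ry":0.066,"rz":0,"gripper":0},{"dx":-0.397,"dy":0,"dz":-0.017,"rx":0,"ry":0.066,"rz":0,"gripper":0}]' 50
python3 look.py 6 wrist side
python3 - <<'E'
from h import *
z=np.load('pics/wrist6.npz');pose=(z['pos'],z['rot']);P=cloud('wrist',z['d'],pose).reshape(-1,3)
def sel(x,y,zz): return P[(P[:,0]>x[0])&(P[:,0]<x[1])&(P[:,1]>y[0])&(P[:,1]<y[1])&(P[:,2]>zz[0])&(P[:,2]<zz[1])]
R=lambda Q:print(len(Q),cv2.minAreaRect(Q[:,:2].astype(np.float32)),Q.min(0).round(4),Q.max(0).round(4))
R(sel((.42,.6),(.2,.38),(.035,.052)))
Q=sel((.48,.54),(.22,.35),(.085,.115));R(Q)
# bar points
m=Q[Q[:,2]>.094]; v=np.polyfit(m[:,1],m[:,0],1);print('bar x at y',v,np.polyval(v,.283),m[:,1].min(),m[:,1].max(),np.median(m[:,2]),np.degrees(np.arctan(v[0])))
R(sel((.4,.6),(.0,.19),(.008,.02)))
E
```

```text
time: 6.48
tool_pos: [0.4397, 0.2828, 0.3005]
tool_rot: [-1.571, -0.001, -1.667]
contact_force: [-0.0, -1.0, -1.5]
opening: 0.0195
6.525 [0.4397 0.2824 0.3006] [-1.5709e+00 -7.0000e-04 -1.6678e+00] [-0.29 -0.77 -0.99] 0.01981307414951032
4001 ((0.5081549882888794, 0.2851133346557617), (0.1169956624507904, 0.11982622742652893), 83.64321899414062) [0.4429 0.2207 0.035 ] [0.5734 0.3482 0.0511]
669 ((0.5104348659515381, 0.2813766896724701), (0.08701340109109879, 0.006104995496571064), 84.34638214111328) [0.5034 0.2379 0.0928] [0.5176 0.3247 0.1049]
bar x at y [0.10777473 0.48039286] 0.5108931114742946 0.23818850956460505 0.3243520399126162 0.1018087447502862 6.151293709282948
1780 ((0.5059746503829956, 0.08715176582336426), (0.1409323513507843, 0.1297275424003601), 0.013717656023800373) [0.4355 0.0223 0.008 ] [0.5765 0.152  0.0163]
```

View pics/wrist6.png

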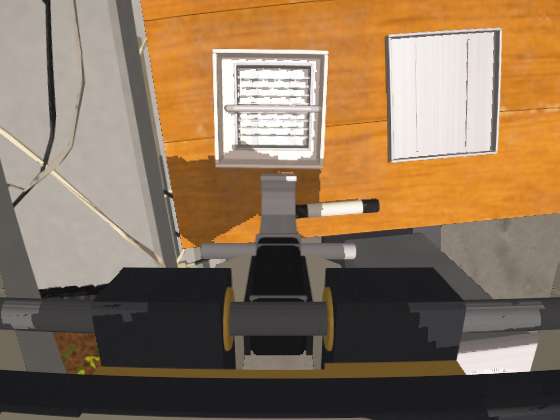

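View pics/side6.png

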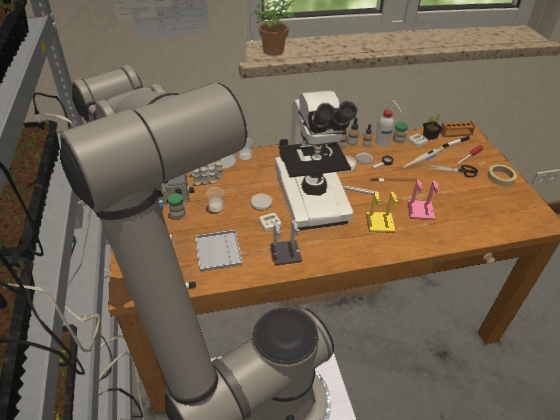

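The wrist picture shows the rack bar from (228,108) to (320,109) and the hook's tip at (279,180), square to each other. I'll lower in front of the bar, then look.

```bash
python3 -m creep '[{"dx":-0.006,"dy":0.03,"dz":0,"rx":0,"ry":0.006,"rz":0,"gripper":0},{"dx":-0.006,"dy":0.07,"dz":0,"rx":0,"ry":0.006,"rz":0,"gripper":0},{"dx":-0.006,"dy":0.1,"dz":0,"rx":0,"ry":0.006,"rz":0,"gripper":0},{"dx":-0.006,"dy":0.12,"dz":0,"rx":0,"ry":0.006,"rz":0,"gripper":0},{"dx":-0.006,"dy":0.12,"dz":0,"rx":0,"ry":0.006,"rz":0,"gripper":0},{"dx":-0.006,"dy":0.12,"dz":0,"rx":0,"ry":0.006,"rz":0,"gripper":0}]' 50
python3 look.py 7 wrist
python3 - <<'E'
from h import *
z=np.load('pics/wrist7.npz');pose=(z['pos'],z['rot']);P=cloud('wrist',z['d'],pose)
T=(P-z['pos'])@rpy(z['rot'])  # tool coords
f=T.reshape(-1,3);w=P.reshape(-1,3)
Q=w[(w[:,0]>.48)&(w[:,0]<.54)&(w[:,1]>.22)&(w[:,1]<.35)&(w[:,2]>.094)&(w[:,2]<.115)]
print('bar',cv2.minAreaRect(Q[:,:2].astype(np.float32)),np.median(Q[:,2]),len(Q))
# hook tip: in tool frame near x 0, z 0..0.03, y>0.03
m=(abs(f[:,0])<.02)&(f[:,2]>-.03)&(f[:,2]<.03)&(f[:,1]>.06)&(f[:,1]<.13)
q=f[m];print('hook',len(q),q.min(0).round(4),q.max(0).round(4))
t=q[q[:,2]>.012];print('tip',t.min(0).round(4),t.max(0).round(4))
E
```

```text
time: 7.32
tool_pos: [0.4409, 0.289, 0.1818]
tool_rot: [-1.569, 0.001, -1.674]
contact_force: [-0.2, 0.3, -1.6]
opening: 0.0199
7.325 [0.4409 0.289  0.1818] [-1.5693e+00  7.0000e-04 -1.6738e+00] [-0.2   0.32 -1.59] 0.019894325810031137
bar ((0.5109845995903015, 0.28109031915664673), (0.08657658100128174, 0.005752789322286844), 83.95394897460938) 0.1019146518554086 1498
hook 2098 [-0.0124  0.0791 -0.0038] [0.0115 0.1189 0.03  ]
tip [-0.0122  0.0957  0.0121] [0.0113 0.1189 0.03  ]
```

View pics/wrist7.png

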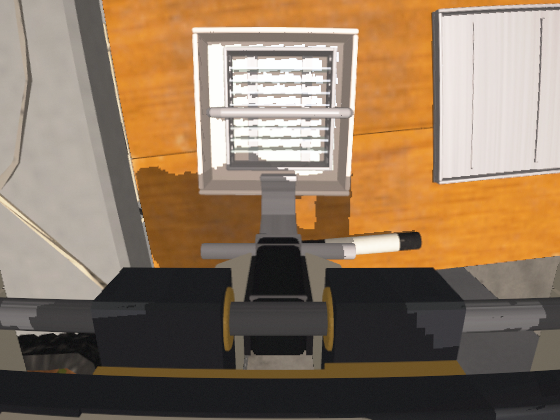

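Tip is where expected; the bar (210–350,112) lies ahead, centred on the hook. The hook goes 70 mm along its +x.

```bash
python3 -m creep '[{"dx":0,"dy":0,"dz":0.02,"rx":0,"ry":0,"rz":0,"gripper":0},{"dx":0,"dy":0,"dz":0.045,"rx":0,"ry":0,"rz":0,"gripper":0},{"dx":0,"dy":0,"dz":0.06,"rx":0,"ry":0,"rz":0,"gripper":0},{"dx":0,"dy":0,"dz":0.07,"rx":0,"ry":0,"rz":0,"gripper":0},{"dx":0,"dy":0,"dz":0.07,"rx":0,"ry":0,"rz":0,"gripper":0},{"dx":0,"dy":0,"dz":0.07,"rx":0,"ry":0,"rz":0,"gripper":0}]' 50
python3 look.py 8 wrist
python3 - <<'E'
from h import *
z=np.load('pics/wrist8.npz');pose=(z['pos'],z['rot']);P=cloud('wrist',z['d'],pose)
f=((P-z['pos'])@rpy(z['rot'])).reshape(-1,3)
m=(abs(f[:,0])<.05)&(abs(f[:,2])<.04)&(abs(f[:,1]-.081)<.012)
q=f[m]
for a,b in((-.05,-.02),(-.02,.02),(.02,.05)):
    k=q[(q[:,0]>a)&(q[:,0]<b)];print(a,len(k),np.median(k,0).round(4) if len(k) else '')
E
```

```text
time: 8.12
tool_pos: [0.5092, 0.2823, 0.1806]
tool_rot: [-1.571, -0.0, -1.673]
contact_force: [-0.6, 0.7, -1.1]
opening: 0.0198
8.125 [0.5092 0.2823 0.1806] [-1.5714e+00 -2.0000e-04 -1.6727e+00] [-0.64  0.65 -1.09] 0.01981632558452418
-0.05 351 [-0.0312  0.0795  0.0031]
-0.02 793 [-0.0001  0.079   0.0021]
0.02 376 [0.032  0.0792 0.0029]
```

View pics/wrist8.png

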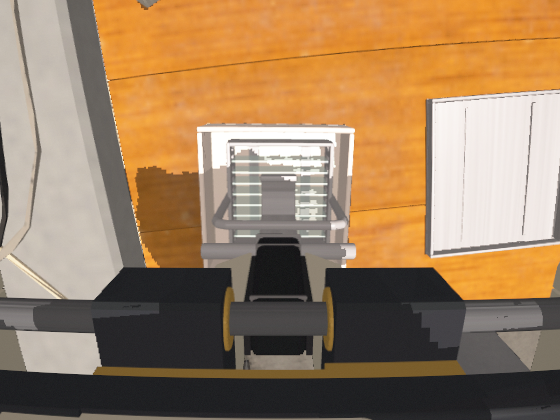

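The bar (220–345,225) is in the mouth about 2–3 mm ahead of the seat, between shank and tip. Raising slowly.

```bash
python3 -m creep '[{"dx":0,"dy":-0.01,"dz":0.001,"rx":0,"ry":0,"rz":0,"gripper":0},{"dx":0,"dy":-0.02,"dz":0.002,"rx":0,"ry":0,"rz":0,"gripper":0},{"dx":0,"dy":-0.026,"dz":0.002,"rx":0,"ry":0,"rz":0,"gripper":0},{"dx":0,"dy":-0.03,"dz":0.002,"rx":0,"ry":0,"rz":0,"gripper":0},{"dx":0,"dy":-0.033,"dz":0.002,"rx":0,"ry":0,"rz":0,"gripper":0},{"dx":0,"dy":-0.036,"dz":0.002,"rx":0,"ry":0,"rz":0,"gripper":0},{"dx":0,"dy":-0.039,"dz":0.002,"rx":0,"ry":0,"rz":0,"gripper":0},{"dx":0,"dy":-0.042,"dz":0.002,"rx":0,"ry":0,"rz":0,"gripper":0},{"dx":0,"dy":-0.042,"dz":0.002,"rx":0,"ry":0,"rz":0,"gripper":0}]' 55
python3 look.py 9 wrist scene
```

```text
time: 9.3
tool_pos: [0.5119, 0.2821, 0.2229]
tool_rot: [-1.57, 0.0, -1.673]
contact_force: [-0.3, -0.1, -3.4]
opening: 0.0194
9.35 [0.5119 0.282  0.2228] [-1.5706 -0.     -1.673 ] [-0.24 -0.81 -3.54] 0.019587607767061768
```

View pics/wrist9.png

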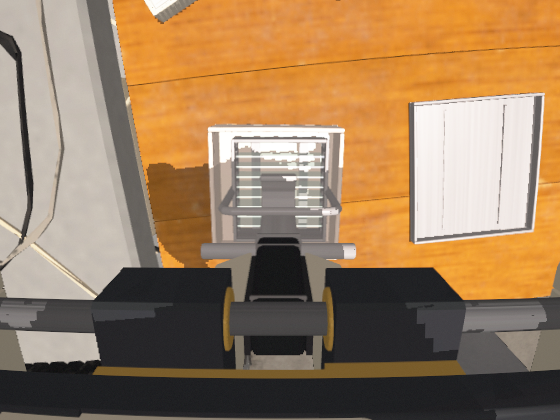

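The force is up to 3.5 N: the hook bears the rack, which hangs straight with play all round. Raising on slowly.

```bash
python3 -m creep '[{"dx":0,"dy":-0.006,"dz":0,"rx":0,"ry":0,"rz":0,"gripper":0},{"dx":0,"dy":-0.014,"dz":0,"rx":0,"ry":0,"rz":0,"gripper":0},{"dx":0,"dy":-0.022,"dz":0,"rx":0,"ry":0,"rz":0,"gripper":0},{"dx":0,"dy":-0.03,"dz":0,"rx":0,"ry":0,"rz":0,"gripper":0},{"dx":0,"dy":-0.038,"dz":0,"rx":0,"ry":0,"rz":0,"gripper":0},{"dx":0,"dy":-0.046,"dz":0,"rx":0,"ry":0,"rz":0,"gripper":0},{"dx":0,"dy":-0.054,"dz":0,"rx":0,"ry":0,"rz":0,"gripper":0},{"dx":0,"dy":-0.062,"dz":0,"rx":0,"ry":0,"rz":0,"gripper":0},{"dx":0,"dy":-0.066,"dz":0,"rx":0,"ry":0,"rz":0,"gripper":0},{"dx":0,"dy":-0.066,"dz":0,"rx":0,"ry":0,"rz":0,"gripper":0},{"dx":0,"dy":-0.066,"dz":0,"rx":0,"ry":0,"rz":0,"gripper":0}]' 55
python3 look.py 10 wrist scene
python3 - <<'E'
from h import *
z=np.load('pics/wrist10.npz');pose=(z['pos'],z['rot']);P=cloud('wrist',z['d'],pose);w=P.reshape(-1,3)
f=((P-z['pos'])@rpy(z['rot'])).reshape(-1,3)
m=(abs(f[:,0])<.05)&(abs(f[:,2])<.03)&(abs(f[:,1]-.113)<.012);q=f[m]
for a,b in((-.04,-.02),(.02,.04)):
    k=q[(q[:,0]>a)&(q[:,0]<b)];print(a,len(k),np.median(k,0).round(4))
z0=z['pos'][2]-.1147-.095+.034
k=w[(w[:,0]>.42)&(w[:,0]<.6)&(w[:,1]>.2)&(w[:,1]<.38)&(abs(w[:,2]-z0)<.01)];print('expected top z',z0,len(k))
A=np.c_[k[:,:2],np.ones(len(k))];c=np.linalg.lstsq(A,k[:,2],rcond=None)[0];print('slope',c,cv2.minAreaRect(k[:,:2].astype(np.float32)),np.median(k[:,2]))
# tray
t=w[(w[:,0]>.4)&(w[:,0]<.6)&(w[:,1]>.0)&(w[:,1]<.18)&(w[:,2]>.008)&(w[:,2]<.02)];print('tray',cv2.minAreaRect(t[:,:2].astype(np.float32)))
E
```

```text
time: 10.78
tool_pos: [0.5117, 0.2819, 0.2883]
tool_rot: [-1.571, -0.0, -1.673]
contact_force: [-0.1, 0.8, -3.4]
opening: 0.0198
10.825 [0.5117 0.2819 0.2883] [-1.5715e+00 -5.0000e-04 -1.6730e+00] [-0.03 -1.01 -3.69] 0.019491582369559595
-0.04 271 [-0.0304  0.1065  0.0039]
0.02 255 [0.0303 0.1061 0.0036]
expected top z 0.11263317667626313 3696
slope [ 0.01124989 -0.00441931  0.10974907] ((0.5135690569877625, 0.28066426515579224), (0.08601953089237213, 0.09040476381778717), 84.19490814208984) 0.11627027221206908
tray ((0.5060503482818604, 0.08732100576162338), (0.12928055226802826, 0.14057540893554688), 89.81071472167969)
```

View pics/wrist10.png

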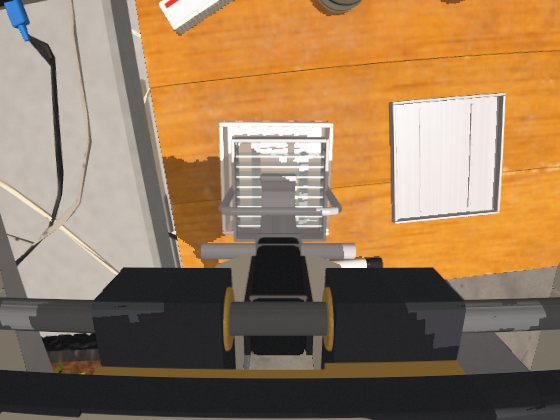

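View pics/scene10.png

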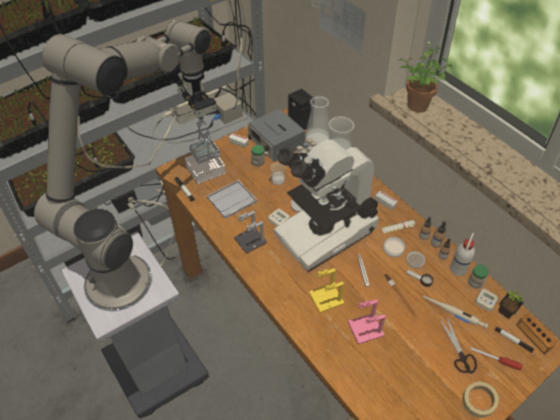

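The rack hangs level (slope about 0.01) with its underside near z = 0.08, above the dish rim. The tray is at (447,158) in the wrist view, centre (0.506, 0.087). I'll carry the rack over with a gentle start and stop.

```bash
python3 -m creep '[{"dx":0.003,"dy":0,"dz":0,"rx":0,"ry":0,"rz":0,"gripper":0},{"dx":0.01,"dy":0,"dz":0.001,"rx":0,"ry":0,"rz":0,"gripper":0},{"dx":0.022,"dy":0,"dz":0.001,"rx":0,"ry":-0.01,"rz":0,"gripper":0},{"dx":0.038,"dy":0,"dz":0.002,"rx":0,"ry":-0.015,"rz":0,"gripper":0},{"dx":0.055,"dy":0,"dz":0.003,"rx":0,"ry":-0.02,"rz":0,"gripper":0},{"dx":0.072,"dy":0,"dz":0.004,"rx":0,"ry":-0.03,"rz":0,"gripper":0},{"dx":0.09,"dy":0,"dz":0.006,"rx":0,"ry":-0.035,"rz":0,"gripper":0},{"dx":0.108,"dy":0,"dz":0.007,"rx":0,"ry":-0.04,"rz":0,"gripper":0},{"dx":0.126,"dy":0,"dz":0.008,"rx":0,"ry":-0.05,"rz":0,"gripper":0},{"dx":0.143,"dy":0,"dz":0.009,"rx":0,"ry":-0.055,"rz":0,"gripper":0},{"dx":0.158,"dy":0,"dz":0.01,"rx":0,"ry":-0.06,"rz":0,"gripper":0},{"dx":0.171,"dy":0,"dz":0.011,"rx":0,"ry":-0.065,"rz":0,"gripper":0},{"dx":0.181,"dy":0,"dz":0.012,"rx":0,"ry":-0.07,"rz":0,"gripper":0},{"dx":0.188,"dy":0,"dz":0.012,"rx":0,"ry":-0.07,"rz":0,"gripper":0},{"dx":0.192,"dy":0,"dz":0.012,"rx":0,"ry":-0.07,"rz":0,"gripper":0},{"dx":0.193,"dy":0,"dz":0.012,"rx":0,"ry":-0.07,"rz":0,"gripper":0},{"dx":0.193,"dy":0,"dz":0.012,"rx":0,"ry":-0.07,"rz":0,"gripper":0},{"dx":0.193,"dy":0,"dz":0.012,"rx":0,"ry":-0.07,"rz":0,"gripper":0}]' 55
python3 look.py 11 wrist side
python3 - <<'E'
from h import *
z=np.load('pics/wrist11.npz');pose=(z['pos'],z['rot']);P=cloud('wrist',z['d'],pose);w=P.reshape(-1,3)
k=w[(w[:,0]>.42)&(w[:,0]<.6)&(w[:,1]>.0)&(w[:,1]<.18)&(abs(w[:,2]-.116)<.01)]
A=np.c_[k[:,:2],np.ones(len(k))];c=np.linalg.lstsq(A,k[:,2],rcond=None)[0];print('slope',c,cv2.minAreaRect(k[:,:2].astype(np.float32)),np.median(k[:,2]))
t=w[(w[:,0]>.4)&(w[:,0]<.6)&(w[:,1]>.0)&(w[:,1]<.18)&(w[:,2]>.005)&(w[:,2]<.02)];print('tray',cv2.minAreaRect(t[:,:2].astype(np.float32)))
E
```

```text
time: 13.12
tool_pos: [0.5041, 0.0891, 0.2887]
tool_rot: [-1.571, -0.0, -1.603]
contact_force: [-0.3, 0.8, -2.8]
opening: 0.0199
13.175 [0.5041 0.089  0.2887] [-1.5707  0.     -1.6026] [-0.29  0.29 -3.05] 0.01952606700432432
slope [0.00291315 0.00123101 0.11391378] ((0.5058687925338745, 0.0878702849149704), (0.0865807756781578, 0.0902395248413086), 87.97273254394531) 0.11702912336454194
tray ((0.5060009956359863, 0.08686044067144394), (0.12801827490329742, 0.14013782143592834), 89.85736846923828)
```

View pics/wrist11.png

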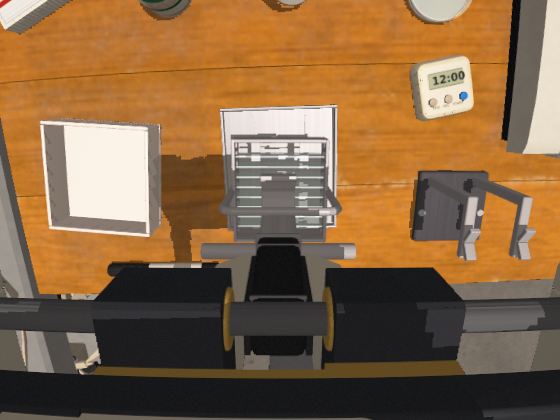

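View pics/side11.png

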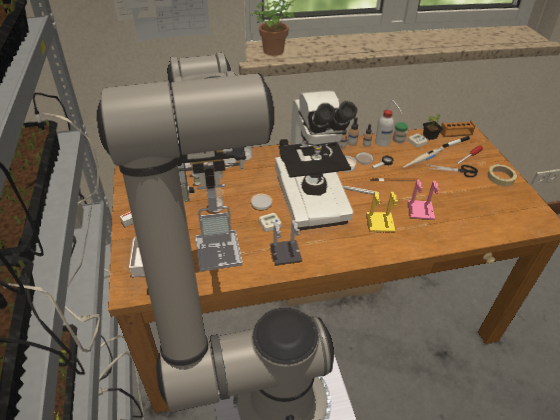

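Wrist view: the rack (280,185) is over the tray, centred to about 1 mm and level; the empty dish is at (100,180). Lowering, slowly at the end.

```bash
python3 -m creep '[{"dx":0,"dy":0.006,"dz":0,"rx":0,"ry":0,"rz":0,"gripper":0},{"dx":0,"dy":0.015,"dz":0,"rx":0,"ry":0,"rz":0,"gripper":0},{"dx":0,"dy":0.025,"dz":0,"rx":0,"ry":0,"rz":0,"gripper":0},{"dx":0,"dy":0.035,"dz":0,"rx":0,"ry":0,"rz":0,"gripper":0},{"dx":0,"dy":0.045,"dz":0,"rx":0,"ry":0,"rz":0,"gripper":0},{"dx":0,"dy":0.054,"dz":0,"rx":0,"ry":0,"rz":0,"gripper":0},{"dx":0,"dy":0.06,"dz":0,"rx":0,"ry":0,"rz":0,"gripper":0},{"dx":0,"dy":0.065,"dz":0,"rx":0,"ry":0,"rz":0,"gripper":0},{"dx":0,"dy":0.069,"dz":0,"rx":0,"ry":0,"rz":0,"gripper":0},{"dx":0,"dy":0.072,"dz":0,"rx":0,"ry":0,"rz":0,"gripper":0},{"dx":0,"dy":0.074,"dz":0,"rx":0,"ry":0,"rz":0,"gripper":0},{"dx":0,"dy":0.076,"dz":0,"rx":0,"ry":0,"rz":0,"gripper":0},{"dx":0,"dy":0.078,"dz":0,"rx":0,"ry":0,"rz":0,"gripper":0},{"dx":0,"dy":0.08,"dz":0,"rx":0,"ry":0,"rz":0,"gripper":0},{"dx":0,"dy":0.082,"dz":0,"rx":0,"ry":0,"rz":0,"gripper":0},{"dx":0,"dy":0.084,"dz":0,"rx":0,"ry":0,"rz":0,"gripper":0},{"dx":0,"dy":0.086,"dz":0,"rx":0,"ry":0,"rz":0,"gripper":0},{"dx":0,"dy":0.086,"dz":0,"rx":0,"ry":0,"rz":0,"gripper":0}]' 55
python3 look.py 12 wrist
```

```text
time: 15.48
tool_pos: [0.504, 0.0888, 0.2026]
tool_rot: [-1.571, -0.0, -1.603]
contact_force: [-1.6, -0.1, -1.8]
opening: 0.0199
15.475 [0.504  0.0888 0.2026] [-1.5709e+00 -1.0000e-04 -1.6030e+00] [-1.62 -0.1  -1.81] 0.019880411978673934
```

View pics/wrist12.png

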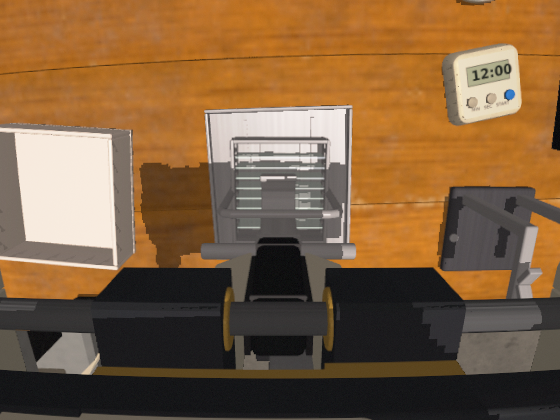

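The weight is off the hook (1.8 N, hook alone): the rack stands in the tray. I'll lower the hook clear of the bar, back out along its −x, then look.

```bash
python3 -m creep '[{"dx":0,"dy":0.006,"dz":0,"rx":0,"ry":0,"rz":0,"gripper":0},{"dx":0,"dy":0.012,"dz":0,"rx":0,"ry":0,"rz":0,"gripper":0},{"dx":0,"dy":0.018,"dz":0,"rx":0,"ry":0,"rz":0,"gripper":0},{"dx":0,"dy":0.024,"dz":0,"rx":0,"ry":0,"rz":0,"gripper":0},{"dx":0,"dy":0.024,"dz":0,"rx":0,"ry":0,"rz":0,"gripper":0},{"dx":0,"dy":0.024,"dz":0,"rx":0,"ry":0,"rz":0,"gripper":0}]' 55
python3 look.py 13 wrist
python3 - <<'E'
from h import *
z=np.load('pics/wrist13.npz');pose=(z['pos'],z['rot']);P=cloud('wrist',z['d'],pose);w=P.reshape(-1,3)
f=((P-z['pos'])@rpy(z['rot'])).reshape(-1,3)
m=(abs(f[:,0])<.04)&(abs(f[:,2])<.03)&(w[:,2]>.092)&(w[:,2]<.108)&(abs(f[:,0])>.015);q=f[m];print('bar tool',len(q),np.median(q,0).round(4),np.median(w[m],0).round(4))
k=w[(w[:,0]>.44)&(w[:,0]<.57)&(w[:,1]>.03)&(w[:,1]<.15)&(abs(w[:,2]-.038)<.008)]
A=np.c_[k[:,:2],np.ones(len(k))];print(len(k),np.linalg.lstsq(A,k[:,2],rcond=None)[0],cv2.minAreaRect(k[:,:2].astype(np.float32)),np.median(k[:,2]))
E
```

```text
time: 16.27
tool_pos: [0.5043, 0.0888, 0.1788]
tool_rot: [-1.57, -0.0, -1.603]
contact_force: [0.4, 0.3, -1.0]
opening: 0.0199
16.275 [0.5043 0.0888 0.1788] [-1.5704e+00 -1.0000e-04 -1.6030e+00] [ 0.41  0.33 -1.01] 0.019919665713887574
bar tool 736 [-0.015   0.078   0.0022] [0.5064 0.1037 0.1008]
2862 [ 0.01837008 -0.00166049  0.02601874] ((0.5099194049835205, 0.0874200239777565), (0.0868801698088646, 0.08224162459373474), 88.50538635253906) 0.035762414338702433
```

View pics/wrist13.png

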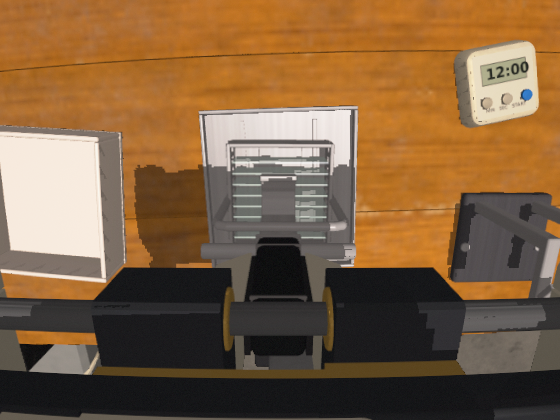

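The rack stands flat in the tray (280,185), and its bar is about 34 mm above the seat. Backing out 80 mm and then going up.

```bash
python3 -m creep '[{"dx":0,"dy":0,"dz":-0.01,"rx":0,"ry":0,"rz":0,"gripper":0},{"dx":0,"dy":0,"dz":-0.025,"rx":0,"ry":0,"rz":0,"gripper":0},{"dx":0,"dy":0,"dz":-0.04,"rx":0,"ry":0,"rz":0,"gripper":0},{"dx":0,"dy":0,"dz":-0.06,"rx":0,"ry":0,"rz":0,"gripper":0},{"dx":0,"dy":0,"dz":-0.075,"rx":0,"ry":0,"rz":0,"gripper":0},{"dx":0,"dy":0,"dz":-0.08,"rx":0,"ry":0,"rz":0,"gripper":0},{"dx":0,"dy":0,"dz":-0.08,"rx":0,"ry":0,"rz":0,"gripper":0}]' 55
python3 look.py 14 wrist
```

```text
time: 17.2
tool_pos: [0.4243, 0.0914, 0.179]
tool_rot: [-1.57, -0.0, -1.603]
contact_force: [0.6, 0.3, -1.2]
opening: 0.0199
17.2 [0.4243 0.0914 0.179 ] [-1.5699e+00 -1.0000e-04 -1.6029e+00] [ 0.59  0.34 -1.24] 0.019944442901888886
```

View pics/wrist14.png

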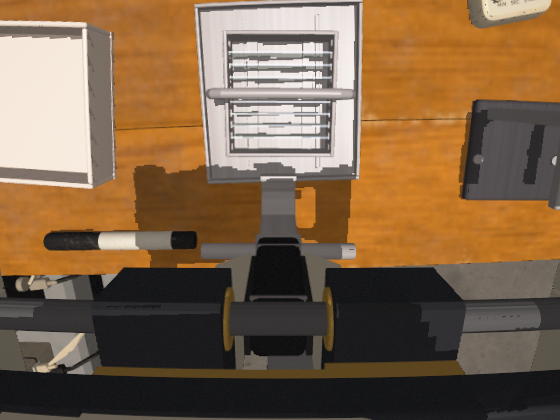

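The hook is out, and the rack stays in the tray with its bar at (205–352,93). Going up and over to the stand.

```bash
python3 -m creep '[{"dx":0,"dy":-0.04,"dz":0,"rx":0,"ry":0,"rz":0,"gripper":0},{"dx":0,"dy":-0.09,"dz":0,"rx":0,"ry":0,"rz":0,"gripper":0},{"dx":0.01,"dy":-0.121,"dz":0,"rx":0,"ry":0,"rz":0,"gripper":0},{"dx":0.04,"dy":-0.121,"dz":0,"rx":0,"ry":0,"rz":0,"gripper":0},{"dx":0.08,"dy":-0.121,"dz":0.01,"rx":0,"ry":0,"rz":0,"gripper":0},{"dx":0.12,"dy":-0.121,"dz":0.02,"rx":0,"ry":0,"rz":0,"gripper":0},{"dx":0.16,"dy":-0.121,"dz":0.027,"rx":0,"ry":0,"rz":0,"gripper":0},{"dx":0.19,"dy":-0.121,"dz":0.027,"rx":0,"ry":0,"rz":0,"gripper":0},{"dx":0.205,"dy":-0.121,"dz":0.027,"rx":0,"ry":0,"rz":0,"gripper":0},{"dx":0.205,"dy":-0.121,"dz":0.027,"rx":0,"ry":0,"rz":0,"gripper":0},{"dx":0.205,"dy":-0.121,"dz":0.027,"rx":0,"ry":0,"rz":0,"gripper":0}]' 55
python3 look.py 15 wrist
python3 - <<'E'
from h import *
for n in (5,15):
    z=np.load(f'pics/wrist{n}.npz');pose=(z['pos'],z['rot']);P=cloud('wrist',z['d'],pose);w=P.reshape(-1,3)
    f=((P-z['pos'])@rpy(z['rot'])).reshape(-1,3)
    m=(abs(f[:,0])<.045)&(abs(f[:,0])>.02)&(abs(f[:,2])<.02)&(f[:,1]>.02)&(f[:,1]<.045);q=f[m];print(n,'crossbar in tool',len(q),np.median(q,0).round(4),q.min(0).round(4),q.max(0).round(4))
    m=(abs(f[:,0])<.02)&(f[:,2]>.01)&(f[:,2]<.025)&(f[:,1]>.08)&(f[:,1]<.125);q=f[m];print('tip',np.median(q,0).round(4),q.min(0).round(4),q.max(0).round(4))
E
```

```text
time: 18.62
tool_pos: [0.4446, -0.1135, 0.2997]
tool_rot: [-1.571, 0.0, -1.602]
contact_force: [0.5, 0.3, -0.8]
opening: 0.0201
18.625 [ 0.4446 -0.1135  0.2997] [-1.5708e+00  4.0000e-04 -1.6024e+00] [ 0.5   0.33 -0.82] 0.02009002098096884
5 crossbar in tool 1143 [-0.0201  0.0268  0.0068] [-0.0381  0.0243  0.0018] [0.0376 0.0317 0.01  ]
tip [-0.0005  0.1153  0.0158] [-0.0123  0.1093  0.01  ] [0.0112 0.1188 0.0231]
15 crossbar in tool 1144 [-0.0202  0.0269  0.0067] [-0.038   0.0242  0.0018] [0.0375 0.032  0.0097]
tip [-0.0002  0.1154  0.0158] [-0.0123  0.1092  0.01  ] [0.0112 0.1185 0.0231]
```

View pics/wrist15.png

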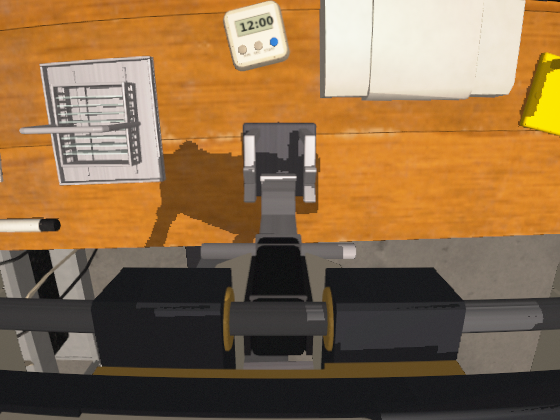

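The hook sits in the fingers exactly as after the pick-up (cross-bar and tip unchanged within 0.3 mm). Lowering into the fork.

```bash
python3 -m creep '[{"dx":0,"dy":0.02,"dz":0,"rx":0,"ry":0,"rz":0,"gripper":0},{"dx":0,"dy":0.05,"dz":0,"rx":0,"ry":0,"rz":0,"gripper":0},{"dx":0,"dy":0.08,"dz":0,"rx":0,"ry":0,"rz":0,"gripper":0},{"dx":0,"dy":0.105,"dz":0,"rx":0,"ry":0,"rz":0,"gripper":0},{"dx":0,"dy":0.125,"dz":0,"rx":0,"ry":0,"rz":0,"gripper":0},{"dx":0,"dy":0.137,"dz":0,"rx":0,"ry":0,"rz":0,"gripper":0},{"dx":0,"dy":0.145,"dz":0,"rx":0,"ry":0,"rz":0,"gripper":0},{"dx":0,"dy":0.15,"dz":0,"rx":0,"ry":0,"rz":0,"gripper":0},{"dx":0,"dy":0.153,"dz":0,"rx":0,"ry":0,"rz":0,"gripper":0},{"dx":0,"dy":0.153,"dz":0,"rx":0,"ry":0,"rz":0,"gripper":0},{"dx":0,"dy":0.153,"dz":0,"rx":0,"ry":0,"rz":0,"gripper":0}]' 55
python3 look.py 16 wrist
```

```text
time: 20.05
tool_pos: [0.4447, -0.1145, 0.147]
tool_rot: [-1.57, -0.0, -1.603]
contact_force: [-0.0, 0.5, -0.5]
opening: 0.0199
20.05 [ 0.4447 -0.1145  0.147 ] [-1.5701e+00 -3.0000e-04 -1.6031e+00] [-0.05  0.5  -0.53] 0.01986894760504389
```

View pics/wrist16.png

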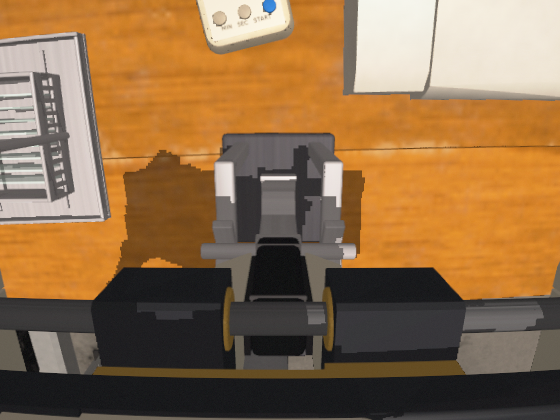

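The cross-bar lies in the notches, about 1 mm from its hanging height. I'll lower that last millimetre and open.

```bash
python3 -m creep '[{"dx":0,"dy":0.0012,"dz":0,"rx":0,"ry":0,"rz":0,"gripper":0},{"dx":0,"dy":0.0012,"dz":0,"rx":0,"ry":0,"rz":0,"gripper":0},{"dx":0,"dy":0.0012,"dz":0,"rx":0,"ry":0,"rz":0,"gripper":0.3},{"dx":0,"dy":0.0012,"dz":0,"rx":0,"ry":0,"rz":0,"gripper":0.6},{"dx":0,"dy":0.0012,"dz":0,"rx":0,"ry":0,"rz":0,"gripper":0.6},{"dx":0,"dy":0.0012,"dz":0,"rx":0,"ry":0,"rz":0,"gripper":0.6},{"dx":0,"dy":0.0012,"dz":0,"rx":0,"ry":0,"rz":0,"gripper":0.6},{"dx":0,"dy":0.0012,"dz":0,"rx":0,"ry":0,"rz":0,"gripper":0.6},{"dx":0,"dy":0.0012,"dz":0,"rx":0,"ry":0,"rz":0,"gripper":0.6}]'
python3 look.py 17 wrist
```

```text
time: 21.22
tool_pos: [0.4445, -0.1144, 0.1455]
tool_rot: [-1.571, -0.0, -1.603]
contact_force: [0.4, 0.9, 0.1]
opening: 0.055
21.225 [ 0.4445 -0.1144  0.1455] [-1.5708e+00 -1.0000e-04 -1.6029e+00] [0.45 0.87 0.12] 0.055003067997901965
```

View pics/wrist17.png

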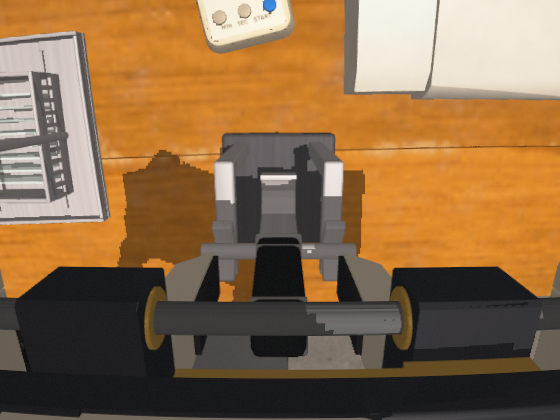

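The fingers are open on both sides of the grip (278,290) and the hook hangs unmoved. Straight up, then a last check.

```bash
python3 -m creep '[{"dx":0,"dy":-0.02,"dz":0,"rx":0,"ry":0,"rz":0,"gripper":0.6},{"dx":0,"dy":-0.06,"dz":0,"rx":0,"ry":0,"rz":0,"gripper":0.6},{"dx":0,"dy":-0.12,"dz":0,"rx":0,"ry":0,"rz":0,"gripper":0.6},{"dx":0,"dy":-0.17,"dz":0,"rx":0,"ry":0,"rz":0,"gripper":0.6},{"dx":-0.05,"dy":-0.22,"dz":-0.02,"rx":0,"ry":0,"rz":0,"gripper":0.6},{"dx":-0.1,"dy":-0.25,"dz":-0.04,"rx":0,"ry":0,"rz":0,"gripper":0.6},{"dx":-0.1,"dy":-0.25,"dz":-0.04,"rx":0,"ry":0,"rz":0,"gripper":0.6},{"dx":-0.1,"dy":-0.25,"dz":-0.04,"rx":0,"ry":0,"rz":0,"gripper":0.6}]'
python3 look.py 18 wrist scene
python3 - <<'E'
from h import *
z=np.load('pics/wrist18.npz');P=cloud('wrist',z['d'],(z['pos'],z['rot'])).reshape(-1,3)
def R(n,x,y,zz):
    Q=P[(P[:,0]>x[0])&(P[:,0]<x[1])&(P[:,1]>y[0])&(P[:,1]<y[1])&(P[:,2]>zz[0])&(P[:,2]<zz[1])]
    c,s,a=cv2.minAreaRect(Q[:,:2].astype(np.float32));print(n,len(Q),np.round(c,4),np.round(s,4),round(a,1),'z',np.median(Q[:,2]).round(4),Q[:,2].max().round(4))
R('grip',(.4,.5),(-.15,-.08),(.165,.19));R('grip low',(.4,.5),(-.15,-.08),(.14,.165)); R('arms',(.38,.5),(-.18,-.06),(.105,.13));R('base',(.38,.5),(-.18,-.06),(.007,.02))
R('tray',(.4,.6),(0,.18),(.008,.018));R('rack top',(.44,.57),(.03,.15),(.032,.044));R('rack bar',(.44,.57),(.03,.15),(.09,.11))
im=cv2.imread('pics/wrist18.png');print(im.shape)
E
```

```text
time: 22.28
tool_pos: [0.4077, -0.013, 0.3955]
tool_rot: [-1.57, -0.001, -1.602]
contact_force: [-0.5, -1.0, -0.6]
opening: 0.0549
22.325 [ 0.4077 -0.0135  0.3947] [-1.5718e+00 -3.0000e-04 -1.6027e+00] [-0.78 -0.18 -0.44] 0.055049154924356754
grip 491 [ 0.4429 -0.1141] [0.0202 0.0217] 87.4 z 0.1765 0.1793
grip low 182 [ 0.4495 -0.109 ] [0.0132 0.0258] 46.9 z 0.1534 0.1646
arms 1171 [ 0.462  -0.1148] [0.0763 0.0602] 87.6 z 0.1159 0.1299
base 2012 [ 0.456  -0.1142] [0.0839 0.0851] 87.3 z 0.0105 0.02
tray 1572 [0.5059 0.0869] [0.1292 0.1407] 89.9 z 0.0132 0.018
rack top 1183 [0.5048 0.0861] [0.0862 0.0898] 87.4 z 0.0364 0.0426
rack bar 439 [0.5049 0.0869] [0.0871 0.0058] 87.7 z 0.1007 0.1038
(420, 560, 3)
```

View pics/wrist18.png

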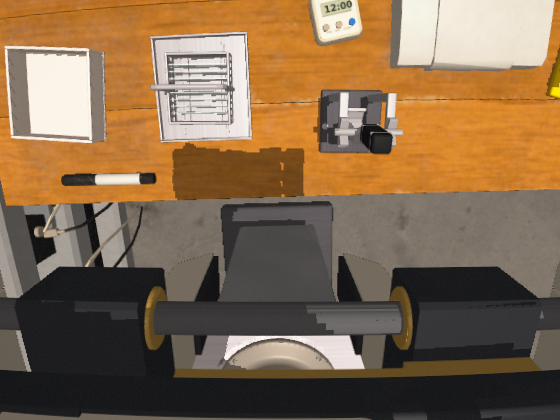

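View pics/scene18.png

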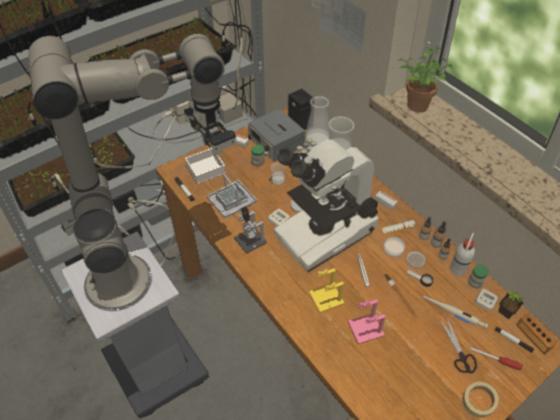

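The rack is flat in the tray at (200,87), about 1 mm off centre. The hook hangs in the fork at (378,137), and the bystanders are where they were. Handing in.

Run:
```python
from cell import robot
print(robot.hand_in())
```

```text
the job is handed in; nothing more can be done
None
```

I took the hook from the grey stand, lifted the rack straight out of the dish and set it down gently in the drain tray. Then I hung the hook back in its fork and handed the job in after about 22 s; no verdict was reported.

What my last checks showed:
- **Rack:** It is about 1 mm off the tray's centre and stands level, with frame top and bar at the heights expected when it rests on the tray floor. The wrist force fell back to the hook's weight alone before I backed the hook out.
- **Hook:** The cross-bar is in both notches. The grip measures within 2 mm of where it was at the start, and its top is at the starting height.
- **Bystanders:** They look unmoved in the pictures. I compared them by eye and did not measure them.
- **Robot:** The fingers are open and clear of everything.
- **Odd reading:** The last measurement of the grip's lower part came out several millimetres off, probably because it was partly hidden from that angle. The grip's top and the picture both look right. No check failed.

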